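# Open the leak-test cradle

## Robot

A 7-joint arm with a two-finger parallel gripper is mounted at the origin on the work surface. World frame = base frame: x ahead of the robot, y to its left, z up, the work surface at z = 0. Lengths are in m, angles in rad, forces in N, time in s.
With the tool pointing down it reaches from about 0.35 to 0.9 m from the base axis. Payload 19.9 kg.
Tool frame: the origin (TCP) lies between the finger pads; the fingertips stand 19 mm ahead of it and the grasp point (between the pads) is the TCP; z points along the fingers, y is the line along which they close (so a half turn about z gives the same grasp; the last joint's range is limited). The gripper opens to 94 mm and grips with 3 to 60 N. Pads are 16 mm wide; open, the fingers measure 119 mm over their backs; the gripper's body (75 mm by 177 mm) begins 78 mm behind the grasp point.
Start: joints at [-1.188, 0.417, -0.01, 1.614, 0.005, 1.111, -0.053], TCP at [0.258, 0.569, 0.191] pointing down, gripper open.
Joint ranges: [-2.81, 2.81], [-0.39, 2.02], [-1.27, 1.25], [0.06, 2.57], [-1.19, 4.33], [0.19, 2], [-2.82, 2.82]. Speed limits (rad/s): [1.89, 1.89, 2.39, 2.39, 3.01, 3.01, 3.01].

## Interface

Orientations are given as a 3x3 rotation matrix whose columns are the frame's x, y, z axes.
In Python, from rig import robot gives the robot as it stands. Calls block until the motion is done:
- robot.move_ptp(position, orientation): joint-space move of the TCP to a pose.
- robot.move_linear(position, velocity=0.15, frame=None, threshold=None): straight line of the TCP; frame=None keeps the orientation; velocity is the mean speed in m/s. With threshold (N) it stops when the force on the tool has changed by that much, and returns True; else False.
- robot.goto_joints(angles): joint-space move.
- robot.gripper_to(opening): finger opening in m; the grip force is fixed at half the most; returns when the fingers have stopped.
- robot.pause(seconds).
- robot.ik(position, orientation): joint angles nearest the present ones, or None.
- robot.get_state(): the state.
- robot.grab_frame(name): name is "scene" or "side" or "wrist"; returns the picture (480x640x3 uint8, red, green, blue); there is no depth.
- robot.camera_info(name): a dict with "fx", "fy", "cx", "cy" (pixels), "rvec" (rotation vector, rad) and "tvec" (3), from world to camera coordinates, as OpenCV has them. Camera axes: x right, y down, z forward; pixel columns grow to the right and rows downward; lengths in m; the calibration is good to about 2 mm. A picture is of the moment at which its call begins: read the wrist's pose just before it. camera_info takes no time and is no camera call; for the wrist camera it gives the pose at the moment of the call.
A pose or a line that the arm cannot do raises robot.PlanningError and nothing moves.
- robot.sign_off(): hands the job in; it is judged then, once.
The state is a dict: "time": time; "qpos": joint angles; "joint_vel": joint speeds; "effort": joint torques, N m; "ee_pos": TCP position; "tool_rot": TCP orientation; "force": force on the tool from outside, world axes, zero at the start; "moment": the same for the moment, N m; "opening": finger opening in m; "grasp_force": force on a finger pad.
Only numpy, scipy, OpenCV 4.12 (cv2) and the standard library are available. Lean on these libraries where they do the work, as an engineer would, in place of code of your own. Each camera call takes 0.05 s, during which the arm holds its last target. There are 200 camera calls.

## Task

Press the orange release tab on the front of the leak-test cradle with your fingertips so that the blue sprung lid pops up, then push the lid all the way back until it leans past upright against its stop and stays there, so the pacemaker shell inside can be reached. Only press and push: do not lift or carry anything, leave the shell lying in the cradle, and leave the seal ring, die and jar standing where they are.

Things in the scene. Friction and masses are not known exactly. Their poses are not given: they have to be found in the camera images.
- cradle: Fixed aluminium leak-test cradle, a block 130 (x) by 120 (y) by 50 mm high (feet 154 mm wide in y), open on top under the lid. Origin: centre of its underside on the bench. Its -x side is the front with the tab, its +x side carries the lid's hinge. Inside, a floor 30 mm above the bench carries the shell.
- tab_press (a point): Where to press: upper face of the orange tab, 32 mm out from its pivot line (3 mm ahead of the cradle's front face), 14 mm from its outer end. The tab is a flat lip 40 mm wide, 6 mm thick, 46 mm long, pointing to the cradle's -x, its upper face 32 mm above the bench. Pressed straight down it frees the lid after about 5 mm, stops at 10 mm (5 to 7 N), and springs back when let go.
- tab (a joint): Angle of the release tab: 0 at rest, grows as its lip is pressed down, stops at 0.32; the lid is free from about 0.15. Its orange hook, 26 mm wide, stands up from the pivot to 62 mm above the bench and holds down the free edge of the lid.
- lid (a joint): Angle of the lid: 0 shut, 1.57 upright, 1.92 fully open against its stop. When the tab frees it, a damped spring lifts it to about 0.9 to 1.1 in one to two seconds (a hand in its way only delays it); beyond that a friction hinge holds it wherever it is left, and about 1 N square to the panel near its free edge pushes it on (bare friction on the finger can wedge it if it is not pushed along its swing).
- lid_hinge (a point): Middle of the lid's hinge line, on the far (+x) side of the cradle, 62 mm from the cradle's centre and 53.5 mm above the bench. The line runs along the cradle's y, and its axes are the cradle's axes.
- lid_edge (a point): Middle of the lid's free edge (half-way through its thickness), 122 mm from the hinge line. The lid is a flat blue panel 116 mm wide, 6 mm thick, with a white square on its upper face; shut it lies just above the rim with its free edge to the front.
- shell_mid (a point): Centre of the loose titanium pacemaker shell (disc 44 mm across, 8 mm thick, with a small clear header block), lying flat inside the cradle under the lid. To be left there.
- seal_ring_mid (a point): Centre of the loose white polymer seal ring, 38 mm across, 7 mm high, lying on the bench. To be left alone.
- die_mid (a point): Centre of the loose stainless pressing die, 42 mm across at its foot, 42 mm high, standing on the bench. To be left alone.
- jar_mid (a point): Centre of the loose amber glass jar with a black cap, 48 mm across, 70 mm high, standing on the bench. To be left alone.

How it is judged:
On the way, in this order (a step that is already met when the one before it is completed fails the run):
1. the fingers press the release tab down (value of joint tab above 0.1 rad and contact force between the fingers and tab above 1 N).
2. the freed lid has lifted (value of joint lid above 0.4 rad).
At the end, for the whole second after the job is handed in: The lid is at rest at 1.75 rad or more (fully open is 1.92), the tab has sprung back (below 0.05 rad), the shell still lies in the cradle, and the seal ring, die and jar are within 15 mm of where they stood (value of joint lid above 1.75 rad and value of joint tab below 0.05 rad and velocity of joint lid between -0.05 and 0.05 rad/s and z of shell_mid in the frame of cradle below 0.04 m and horizontal distance between shell_mid and cradle below 0.035 m and distance of each of seal_ring_mid, die_mid, jar_mid from where it was at the start of the episode below 0.015 m); the robot touches nothing.
It fails at once if the pacemaker shell is lifted or taken out of the cradle (z of shell_mid in the frame of cradle above 0.046 m or horizontal distance between shell_mid and cradle above 0.045 m).
It fails at once if the seal ring is lifted, knocked over or shoved (distance of seal_ring_mid from where it was at the start of the episode above 0.015 m or angle between seal_ring_mid's own z axis and vertical above 0.35 rad).
It fails at once if the die is lifted, knocked over or shoved (distance of die_mid from where it was at the start of the episode above 0.015 m or angle between die_mid's own z axis and vertical above 0.35 rad).
It fails at once if the jar is lifted, knocked over or shoved (distance of jar_mid from where it was at the start of the episode above 0.015 m or angle between jar_mid's own z axis and vertical above 0.35 rad).
It also fails if it takes over 42 s, if anything falls off the work surface, if the arm or the gripper's body presses on something with over 40 N, if the wrist force passes 120 N, or if a joint passes its speed limit or range.

## Working session

There is one attempt and no reset: what is moved stays moved. The work goes in short steps, each a Python script; the robot and the scene stay as the last script left them, time stands still between calls to the robot, and variables do not carry over. Pictures are saved under pics/ and viewed, at most 10 in all, crops included, and the job is handed in when it is done.

```bash
mkdir -p pics; ls; python3 - <<'E'
from rig import robot
import cv2,numpy as np
for n in("scene","side"):
    im=robot.grab_frame(n);cv2.imwrite(f"pics/{n}0.png",im[:,:,::-1]);c=robot.camera_info(n)
    R=cv2.Rodrigues(np.array(c["rvec"]))[0];print(n,c,-R.T@np.array(c["tvec"]))
E
```

```text
pics
scene {'fx': 560.8559330212005, 'fy': 560.8559330212005, 'cx': 323.4805833255346, 'cy': 231.83322773945773, 'rvec': array([ 1.89022371,  1.43453906, -0.67713067]), 'tvec': array([-0.18040829, -0.26248273,  1.16893569])} [ 1.07262806 -0.09969334  0.55442335]
side {'fx': 606.1668826863042, 'fy': 606.1668826863042, 'cx': 319.87817035419835, 'cy': 246.3429678472193, 'rvec': array([ 0.15816431, -2.75445797,  1.33842567]), 'tvec': array([0.54092235, 0.03973774, 0.90047726])} [0.43773444 0.74494367 0.5987344 ]
```

View pics/scene0.png

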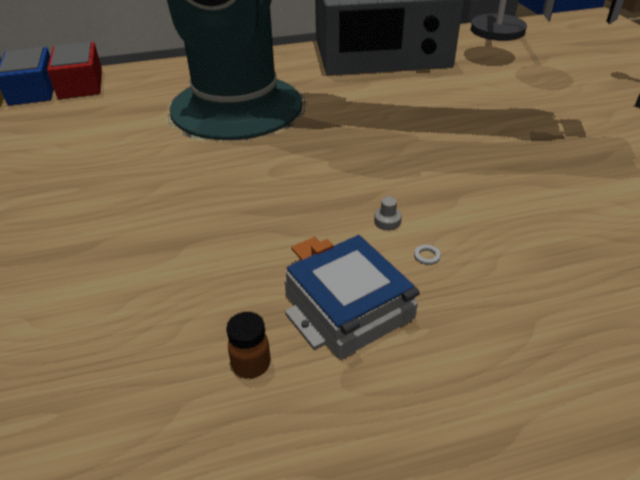

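View pics/side0.png

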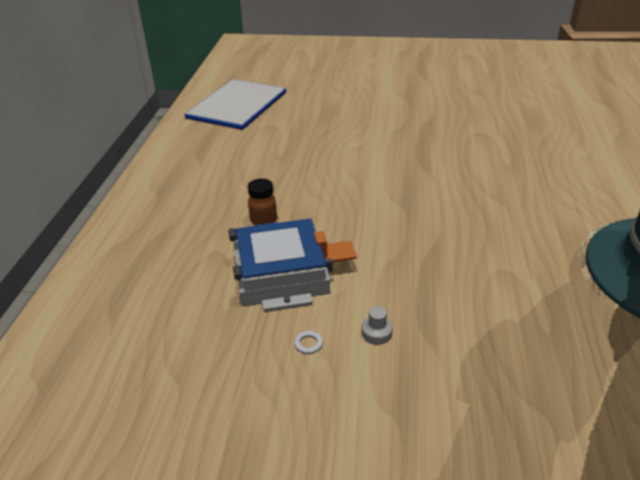

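The scene view shows the cradle with its blue lid around (350,285), the tab at (308,248), the jar at (248,345), the die at (388,213) and the ring at (427,254). The side view shows the same things at (280,255), (340,250), (262,203), (377,325) and (308,342).

```bash
cat > h.py <<'E'
from rig import robot
import cv2,numpy as np
def ray(n,px,z):
    c=robot.camera_info(n);R=cv2.Rodrigues(np.array(c["rvec"]))[0];o=-R.T@np.array(c["tvec"])
    d=R.T@np.array([(px[0]-c["cx"])/c["fx"],(px[1]-c["cy"])/c["fy"],1]);return o+d*(z-o[2])/d[2]
def blob(m,roi):
    k=np.zeros_like(m);x0,y0,x1,y1=roi;k[y0:y1,x0:x1]=m[y0:y1,x0:x1]
    return max(cv2.findContours(k,cv2.RETR_EXTERNAL,cv2.CHAIN_APPROX_NONE)[0],key=cv2.contourArea)
E
python3 - <<'E'
from h import *
np.set_printoptions(precision=4,suppress=True)
for n,roi in(("scene",(270,220,430,340)),("side",(220,210,365,310))):
    h=cv2.cvtColor(robot.grab_frame(n),cv2.COLOR_RGB2HSV)
    b=blob(cv2.inRange(h,(100,120,40),(125,255,255)),roi)
    W=np.array([ray(n,p[0],.0565)[:2] for p in cv2.convexHull(b)],np.float32)
    print(n,"lid",cv2.minAreaRect(W))
    o=blob(cv2.inRange(h,(5,170,60),(16,255,255)),roi)
    W=np.array([ray(n,p[0],.032)[:2] for p in cv2.convexHull(o)],np.float32);print("tab",cv2.minAreaRect(W),W.min(0))
    w=blob(cv2.inRange(h,(0,0,120),(180,60,255)),(310,250,390,305) if n=="scene" else (245,225,308,265))
    W=np.array([ray(n,p[0],.0565)[:2] for p in cv2.convexHull(w)],np.float32);print("white",cv2.minAreaRect(W))
for n,pp in(("scene",dict(jar=(246,328,.07),die=(388,203,.042),ring=(427,254,.004))),("side",dict(jar=(261,187,.07),die=(377,314,.042),ring=(308,342,.004)))):
    for k,(u,v,z) in pp.items(): print(n,k,ray(n,(u,v),z))
E
```

```text
scene lid ((0.59799724817276, 0.05691484361886978), (0.11794470250606537, 0.11409217119216919), 17.884031295776367)
tab ((0.5033985376358032, 0.03271811828017235), (0.030577335506677628, 0.051146313548088074), 15.958637237548828) [0.4861 0.0055]
white ((0.5968993306159973, 0.0593932643532753), (0.07113473862409592, 0.07079241424798965), 17.8359375)
side lid ((0.5965796709060669, 0.06440137326717377), (0.11757304519414902, 0.11692970991134644), 18.608915328979492)
tab ((0.5185867547988892, 0.02286159060895443), (0.04589732736349106, 0.07644004374742508), 25.42062759399414) [ 0.486  -0.0074]
white ((0.600031852722168, 0.06140567362308502), (0.07200741767883301, 0.07357127219438553), 18.500518798828125)
scene jar [ 0.6564 -0.0811  0.07  ]
scene die [0.4514 0.1644 0.042 ]
scene ring [0.5348 0.1958 0.004 ]
side jar [ 0.6488 -0.0687  0.07  ]
side die [0.4474 0.1758 0.042 ]
side ring [0.536 0.199 0.004]
```

```bash
python3 - <<'E'
from h import *
a=robot.grab_frame("scene")[225:315,280:400];b=robot.grab_frame("side")[215:305,240:360]
im=np.vstack([cv2.resize(x[:,:,::-1],None,fx=5,fy=5,interpolation=cv2.INTER_CUBIC)[:300] if i==0 else cv2.resize(x[:,:,::-1],None,fx=5,fy=5,interpolation=cv2.INTER_CUBIC)[:300] for i,x in enumerate((a,b))])
cv2.imwrite("pics/crop.png",im)
E
```

```text
(no output)
```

View pics/crop.png

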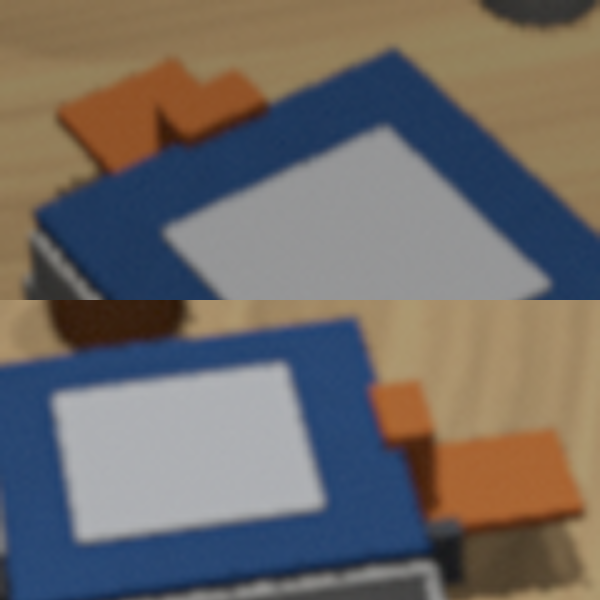

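The crops show the lip's outer corners at about (292,247) and (315,237) in the scene view, and at (351,241) and (357,257) in the side view. The hook stands between lip and lid.

```bash
python3 - <<'E'
from h import *
np.set_printoptions(precision=4,suppress=True)
s=[ray("scene",p,.032) for p in((291.6,247.4),(315,237))];t=[ray("side",p,.032) for p in((351.4,241),(356.6,257))]
print(s,t)
u=np.array([np.cos(.318),np.sin(.318)]);v=np.array([-u[1],u[0]])
for p in s+t: d=p[:2]-[.597,.060]; print(d@u,d@v)
E
```

```text
[array([0.4976, 0.0052, 0.032 ]), array([0.4852, 0.0422, 0.032 ])] [array([0.4946, 0.0111, 0.032 ]), array([0.4837, 0.049 , 0.032 ])]
-0.11153632599987394 -0.020982655608042577
-0.11176721843570644 0.01803072059183553
-0.1125530218660285 -0.014402803524604345
-0.1110814074520404 0.025033667154787227
```

```bash
cat >> h.py <<'E'
A=.318;C=np.array([.597,.060]);U=np.array([np.cos(A),np.sin(A),0]);V=np.array([-U[1],U[0],0]);Z=np.array([0,0,1.])
def W(x,z): return np.r_[C,0]+U*x+Z*z
def rot(al,s):
    z=U*np.sin(al)-Z*np.cos(al);y=s*V;return np.column_stack([np.cross(y,z),y,z])
def tcp(tip,al,s): return tip-.019*rot(al,s)[:,2]
def arc(th,al,r=.1,d=0):
    n=(np.sin(th),np.cos(th));off=-(.003+.008*abs(np.sin(th+al)))+d
    return W(.062-r*np.cos(th)+n[0]*off,.0535+r*np.sin(th)+n[1]*off)
E
python3 - <<'E'
from h import *
np.set_printoptions(precision=2,suppress=True)
for s in(1,-1):
    print(s,robot.ik(tcp(W(-.098,.15),0,s),rot(0,s)),robot.ik(tcp(W(-.098,.024),0,s),rot(0,s)))
    for deg in(40,50,60,70):
        al=np.radians(deg);print(deg,[robot.ik(tcp(t,al,s),rot(al,s)) for t in(W(-.08,.15),arc(.8,al),arc(1.4,al),arc(1.9,al))])
E
```

```text
1 [-0.4   0.23  0.32  1.94 -0.09  0.98  1.85] [-0.29  0.42  0.21  2.03 -0.13  0.7   1.89]
40 [None, None, array([ 0.95,  0.41, -1.18,  2.2 ,  1.26,  0.22,  0.65]), array([ 0.81,  0.48, -1.09,  2.09,  1.27,  0.28,  0.66])]
50 [array([ 1.16,  0.11, -1.08,  2.54,  3.88,  0.35, -1.93]), array([ 0.98,  0.42, -1.07,  2.44,  3.02,  0.35, -1.01]), array([ 0.91,  0.39, -1.06,  2.32,  2.85,  0.24, -0.89]), array([ 0.84,  0.51, -1.07,  2.21,  2.45,  0.27, -0.47])]
60 [None, array([ 1.03,  0.63, -1.08,  2.53,  3.14,  0.66, -0.92]), array([ 0.95,  0.54, -1.08,  2.42,  3.08,  0.55, -0.99]), array([ 0.87,  0.63, -1.08,  2.31,  2.92,  0.53, -0.81])]
70 [None, None, array([-0.75,  0.7 ,  0.89,  2.53,  3.6 ,  1.31, -2.13]), array([-0.72,  0.69,  0.8 ,  2.42,  3.56,  1.19, -2.12])]
-1 [-0.7   0.27  0.69  1.95 -0.2   0.99 -1.17] [-0.61  0.47  0.6   2.04 -0.39  0.74 -1.02]
40 [None, None, array([ 0.95,  0.41, -1.18,  2.2 ,  1.26,  0.22, -2.49]), array([ 0.81,  0.48, -1.09,  2.09,  1.27,  0.28, -2.48])]
50 [array([ 1.16,  0.11, -1.08,  2.54,  3.88,  0.35,  1.21]), array([ 0.98,  0.42, -1.07,  2.44,  3.02,  0.35,  2.14]), array([ 0.91,  0.39, -1.06,  2.32,  2.85,  0.24,  2.25]), array([ 0.84,  0.51, -1.07,  2.21,  2.45,  0.27,  2.67])]
60 [None, array([ 1.03,  0.63, -1.08,  2.53,  3.14,  0.66,  2.22]), array([ 0.95,  0.54, -1.08,  2.42,  3.08,  0.55,  2.16]), array([ 0.87,  0.63, -1.08,  2.31,  2.92,  0.53,  2.33])]
70 [None, None, array([ 0.99,  0.79, -1.09,  2.48,  3.21,  0.84,  2.29]), array([ 0.91,  0.84, -1.09,  2.37,  3.14,  0.81,  2.35])]
```

```bash
python3 - <<'E'
from h import *
np.set_printoptions(precision=3,suppress=True)
s=1;R=rot(0,s)
robot.gripper_to(0)
robot.move_ptp(tcp(W(-.098,.12),0,s),R)
robot.move_linear(tcp(W(-.098,.045),0,s),.12)
f0=robot.get_state()["force"]
print(robot.move_linear(tcp(W(-.098,.0235),0,s),.03,threshold=25))
st=robot.get_state();print(st["force"]-f0,st["ee_pos"],st["time"])
robot.pause(.4)
im=robot.grab_frame("side");cv2.imwrite("pics/p1.png",im[:,:,::-1])
robot.move_linear(tcp(W(-.098,.16),0,s),.12)
im2=robot.grab_frame("side")
im3=robot.grab_frame("scene")
cv2.imwrite("pics/p2.png",np.hstack([cv2.resize(x[150:400,200:440][:,:,::-1],None,fx=1.6,fy=1.6) for x in(im,im2)]))
cv2.imwrite("pics/p3.png",im3[:,:,::-1])
print(robot.get_state()["time"])
for s in(1,-1):
    for deg in(15,20,25,30,35):
        al=np.radians(deg);print(s,deg,[robot.ik(tcp(t,al,s),rot(al,s)) for t in(W(-.06,.15),arc(.75,al),arc(1.4,al),arc(1.9,al))])
E
```

```text
False
[-0.505 -0.861 -0.668] [0.504 0.029 0.043] 5.4917
7.3333
1 15 [array([-0.366,  0.144,  0.296,  2.075, -0.165,  0.68 ,  1.927]), array([-0.344,  0.27 ,  0.268,  2.017, -0.221,  0.619,  1.958]), array([-0.362,  0.311,  0.276,  1.868, -0.207,  0.727,  1.918]), array([-0.363,  0.397,  0.274,  1.744, -0.225,  0.767,  1.909])]
1 20 [array([-0.356,  0.102,  0.295,  2.148, -0.215,  0.567,  1.984]), array([-0.318,  0.232,  0.246,  2.092, -0.284,  0.499,  2.029]), array([-0.344,  0.269,  0.26 ,  1.946, -0.249,  0.606,  1.965]), array([-0.346,  0.356,  0.254,  1.826, -0.26 ,  0.641,  1.95 ])]
1 25 [array([-0.352,  0.067,  0.304,  2.22 , -0.303,  0.453,  2.082]), array([-0.277,  0.202,  0.213,  2.165, -0.396,  0.379,  2.151]), array([-0.316,  0.234,  0.235,  2.022, -0.318,  0.484,  2.042]), array([-0.316,  0.32 ,  0.224,  1.905, -0.316,  0.514,  2.014])]
1 30 [array([-0.378,  0.039,  0.348,  2.291, -0.472,  0.343,  2.263]), array([-0.209,  0.182,  0.154,  2.235, -0.624,  0.265,  2.391]), array([-0.271,  0.207,  0.195,  2.095, -0.444,  0.362,  2.176]), array([-0.265,  0.292,  0.171,  1.98 ,
[... 927 characters left out ...]
2,  2.178, -0.71 ,  0.44 , -0.704]), array([-0.777,  0.299,  0.784,  2.035, -0.642,  0.546, -0.817]), array([-0.771,  0.411,  0.801,  1.919, -0.731,  0.607, -0.785])]
-1 30 [array([-0.579,  0.037,  0.556,  2.296, -0.496,  0.347, -0.853]), array([-0.659,  0.215,  0.655,  2.247, -0.921,  0.333, -0.477]), array([-0.732,  0.255,  0.726,  2.108, -0.767,  0.429, -0.678]), array([-0.741,  0.367,  0.752,  1.994, -0.85 ,  0.489, -0.652])]
-1 35 [array([-0.495,  0.019,  0.486,  2.362, -0.821,  0.251, -0.514]), array([ 0.986,  0.387, -1.169,  2.272,  1.124,  0.22 , -2.348]), array([-0.614,  0.216,  0.592,  2.176, -0.982,  0.316, -0.445]), array([-0.614,  0.314,  0.593,  2.064, -0.999,  0.357, -0.477])]
```

View pics/p2.png

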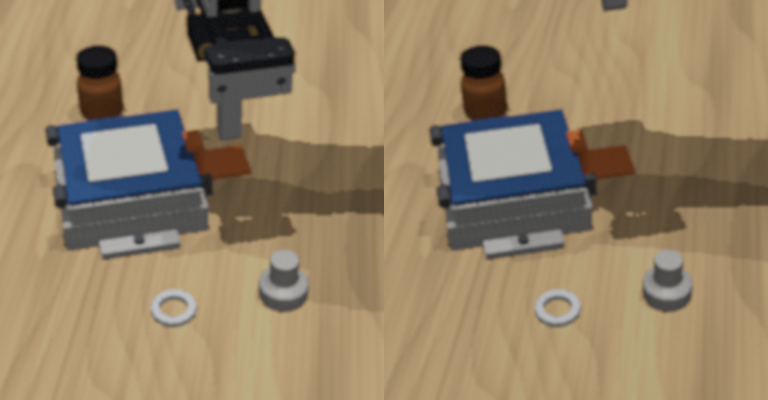

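The left picture has the fingertips at about side pixel (343,235), just behind the tab, with the lid still shut. No force was felt, so I'll check my tip against its expected projection.

```bash
python3 - <<'E'
from h import *
np.set_printoptions(precision=4,suppress=True)
st=robot.get_state();print(st["ee_pos"],st["opening"],st["tool_rot"][:,2],st["force"])
c=robot.camera_info("side")
for p in(W(-.098,.0235),W(-.098,.0425),W(-.098,.032)):
    print(cv2.projectPoints(p[None],c["rvec"],c["tvec"],np.array([[c["fx"],0,c["cx"]],[0,c["fy"],c["cy"]],[0,0,1]]),None)[0].ravel())
print(ray("side",(343,235),.0235))
cv2.imwrite("pics/p1c.png",cv2.resize(cv2.imread("pics/p1.png")[170:290,270:400],None,fx=5,fy=5,interpolation=cv2.INTER_CUBIC))
E
```

```text
[0.5036 0.0293 0.1784] 0.0003027170147278863 [-0.0011 -0.0003 -1.    ] [ 0.725   0.2899 -0.2164]
[344.199  252.3751]
[344.2284 242.4723]
[344.2121 247.9763]
[ 0.5099 -0.014   0.0235]
```

View pics/p1c.png

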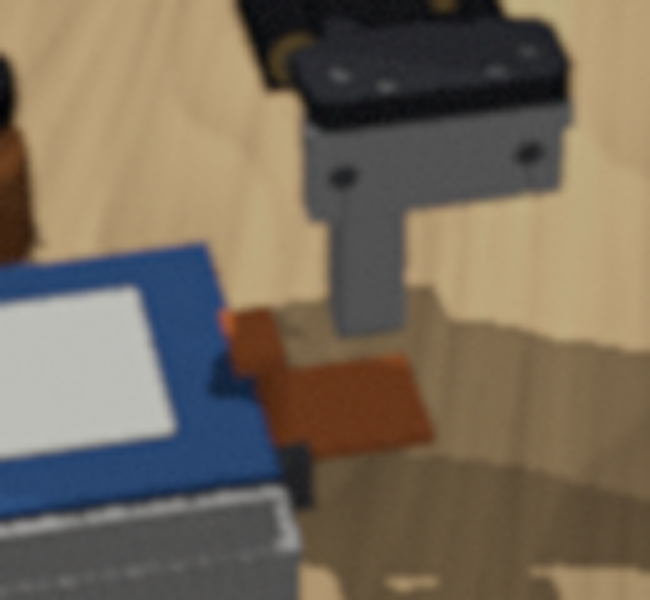

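The crop puts the fingertip bottom at side pixel (344,237), against an expected row of 252. I need the scene view to tell a height error from a lateral one.

```bash
python3 - <<'E'
from h import *
np.set_printoptions(precision=4,suppress=True)
for n in("scene","side"):
    c=robot.camera_info(n)
    print(n,[cv2.projectPoints(W(-.098,z)[None],c["rvec"],c["tvec"],np.array([[c["fx"],0,c["cx"]],[0,c["fy"],c["cy"]],[0,0,1]]),None)[0].ravel() for z in(.16,.0235)])
a=robot.grab_frame("scene");b=robot.grab_frame("side")
cv2.imwrite("pics/tri.png",np.hstack([cv2.resize(x[:,:,::-1],None,fx=3,fy=3,interpolation=cv2.INTER_CUBIC) for x in(a[100:290,250:380],b[60:250,280:410])]))
E
```

```text
scene [array([306.648 , 170.6926]), array([309.6663, 251.6052])]
side [array([344.4287, 175.0611]), array([344.199 , 252.3751])]
```

View pics/tri.png

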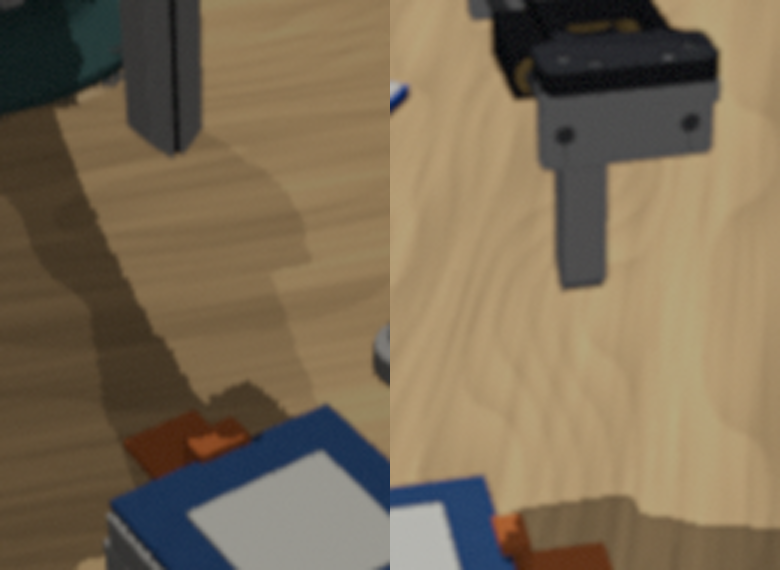

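Both views show the real tip about 35 mm higher than I assumed, and laterally right. I'll go down under force guard.

```bash
python3 - <<'E'
from h import *
np.set_printoptions(precision=3,suppress=True)
P=lambda z:np.r_[W(-.098,0)[:2],z]
robot.move_linear(P(.032),.15)
robot.pause(.2)
hit=robot.move_linear(P(-.004),.03,threshold=2.5)
st=robot.get_state();zc=st["ee_pos"][2];print(hit,zc,st["force"],st["time"])
if hit and zc<.028:
    robot.move_linear(P(zc-.007),.03,threshold=30);st=robot.get_state();print(st["ee_pos"],st["force"],st["time"])
    robot.pause(.4)
a=robot.grab_frame("side")
robot.move_linear(P(.12),.12)
b=robot.grab_frame("side");c=robot.grab_frame("scene")
cv2.imwrite("pics/q.png",np.hstack([cv2.resize(x[:,:,::-1],None,fx=1.6,fy=1.6) for x in(a[130:380,215:380],b[130:380,215:380],c[120:370,260:425])]))
print(robot.get_state()["time"])
E
```

```text
True 0.015982096431484717 [0.413 0.11  2.306] 9.4167
[0.504 0.029 0.01 ] [-6.081 -0.065 21.886] 9.7417
11.3667
```

View pics/q.png

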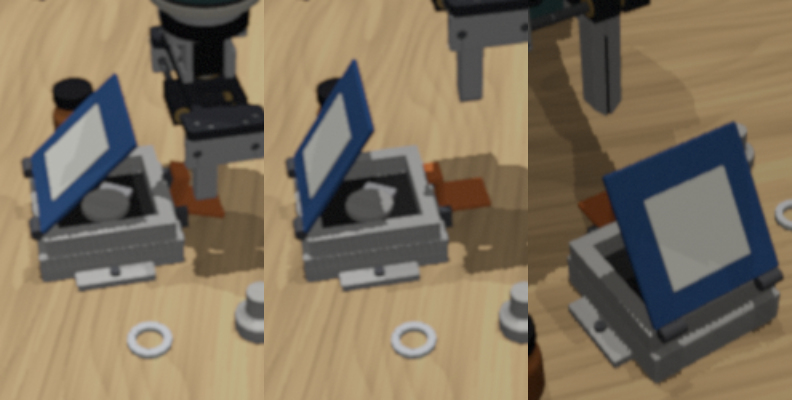

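The lid popped up (all three panels), the shell lies in the cradle, and contact came at TCP z 0.016. Next: a tilted pose in front of the lid, to check the tip there and estimate the lid angle.

```bash
cat >> h.py <<'E'
def proj(n,p):
    c=robot.camera_info(n);return cv2.projectPoints(np.atleast_2d(p).astype(float),np.array(c["rvec"]),np.array(c["tvec"]),np.array([[c["fx"],0,c["cx"]],[0,c["fy"],c["cy"]],[0,0,1]]),None)[0][:,0]
L=-.016
def tcp(tip,al,s): return tip-L*rot(al,s)[:,2]
E
python3 - <<'E'
from h import *
np.set_printoptions(precision=2,suppress=True)
for th in(.8,.9,1,1.1): print(th,proj("side",[W(.062-.122*np.cos(th),.0535+.122*np.sin(th))+k*V for k in(-.058,.058)]).ravel())
al=np.radians(30);s=1
print([robot.ik(tcp(t,al,s),rot(al,s)) for t in(W(-.07,.17),arc(.75,al),arc(1.4,al),arc(1.9,al))])
robot.move_ptp(tcp(W(-.07,.17),al,s),rot(al,s))
st=robot.get_state();print(st["time"],st["ee_pos"])
for n in("scene","side"): print(n,"H1",proj(n,W(-.07,.17)),"H2",proj(n,st["ee_pos"]+.019*rot(al,s)[:,2]+.035*Z))
a=robot.grab_frame("scene");b=robot.grab_frame("side")
cv2.imwrite("pics/t.png",np.hstack([cv2.resize(x[:,:,::-1],None,fx=3,fy=3,interpolation=cv2.INTER_CUBIC) for x in(a[90:280,260:390],b[70:260,260:390])]))
E
```

```text
0.8 [285.22 172.05 298.26 217.07]
0.9 [278.63 167.99 291.01 212.91]
1 [271.47 164.52 283.11 209.37]
1.1 [263.8  161.69 274.64 206.5 ]
[array([-0.32,  0.07,  0.28,  2.28, -0.53,  0.32,  2.31]), array([-0.07,  0.27, -0.01,  2.21, -0.67,  0.19,  2.44]), array([-0.2 ,  0.28,  0.11,  2.08, -0.48,  0.3 ,  2.21]), array([-0.22,  0.36,  0.12,  1.96, -0.43,  0.33,  2.14])]
11.975 [0.54 0.04 0.16]
scene H1 [[318.79 174.59]] H2 [[327.25 178.26]]
side H1 [[324.39 171.2 ]] H2 [[311.45 169.86]]
```

View pics/t.png

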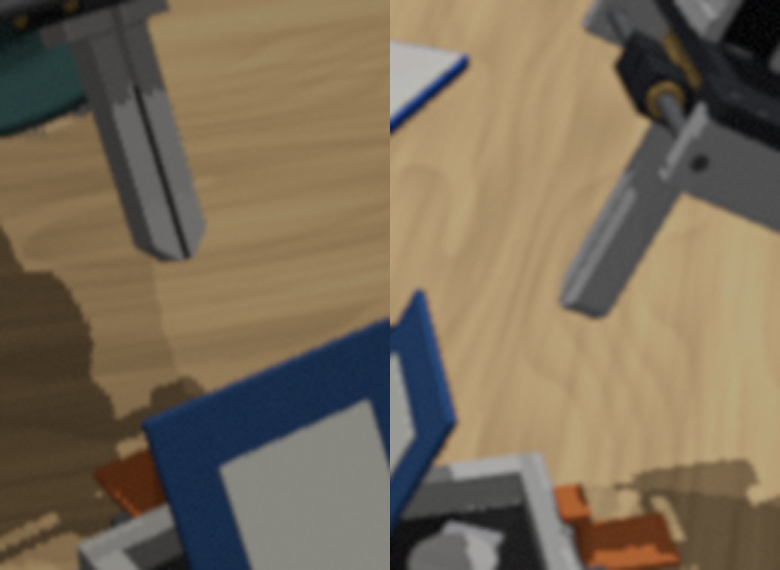

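The tip is at scene (317,174) and side (325,173), which matches an effective tip 16 mm behind the TCP along the tool. The lid is at about 1.0 rad. Now the push along its swing.

```bash
python3 - <<'E'
from h import *
np.set_printoptions(precision=2,suppress=True)
al=np.radians(30);s=1;T=lambda t:tcp(t,al,s)
robot.move_linear(T(W(-.065,.125)),.12)
print(robot.move_linear(T(arc(.85,al)),.08,threshold=12))
f0=robot.get_state()["force"]
for th in list(np.arange(.97,1.86,.12))+[1.88]:
    h=robot.move_linear(T(arc(th,al)),.06,threshold=15)
    st=robot.get_state();print(round(th,2),h,st["force"]-f0,round(st["time"],1))
    if h: break
robot.pause(.3);a=robot.grab_frame("side")
robot.move_linear(T(W(.03,.17)),.1);robot.move_linear(T(W(-.05,.25)),.15)
robot.pause(.5);b=robot.grab_frame("side");c=robot.grab_frame("scene")
cv2.imwrite("pics/u.png",np.hstack([cv2.resize(x[:,:,::-1],None,fx=1.6,fy=1.6) for x in(a[130:380,215:380],b[130:380,215:380],c[120:370,260:425])]))
for th in(1.5,1.7,1.8,1.92): print(th,(proj("side",[W(.062-.122*np.cos(th),.0535+.122*np.sin(th))+k*V for k in(-.058,.058)])-[215,130]).ravel()*1.6)
print(robot.get_state()["time"])
E
```

```text
False
0.97 False [-0.96  0.8   0.36] 13.8
1.09 False [-0.49  1.44  1.31] 14.1
1.21 False [-1.06  1.16  0.45] 14.5
1.33 False [-0.52  1.97 -0.53] 14.8
1.45 False [-0.65  1.56  0.43] 15.2
1.57 False [-0.1   0.99  0.48] 15.5
1.69 False [-0.9   0.42  0.91] 15.9
1.81 False [-0.03  0.51  0.55] 16.2
1.88 False [-0.42 -0.3  -0.52] 16.5
1.5 [ 23.96  43.98  35.23 116.24]
1.7 [ -3.85  47.9    4.15 120.91]
1.8 [-17.34  51.67 -10.93 125.15]
1.92 [-32.83  57.7  -28.26 131.83]
19.1083
```

View pics/u.png

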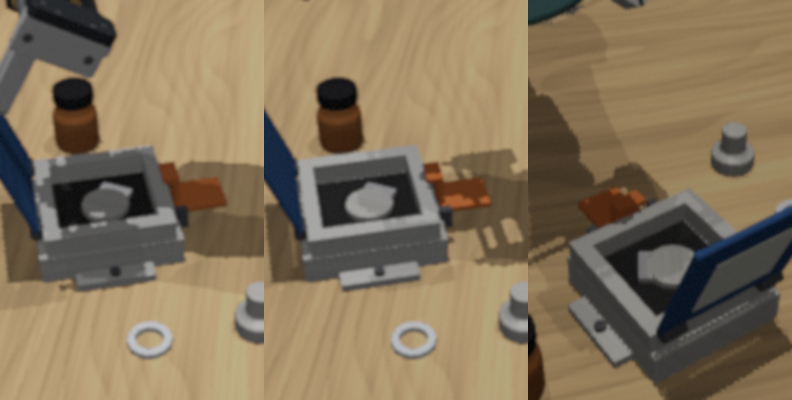

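The lid leans past upright, with the shell, ring, die and jar in place and the tab sprung back. The crop cut off the lid's edge, so I'll measure the angle from the blue mask.

```bash
python3 - <<'E'
from h import *
np.set_printoptions(precision=1,suppress=True)
im=robot.grab_frame("side");m=cv2.inRange(cv2.cvtColor(im,cv2.COLOR_RGB2HSV),(100,110,25),(128,255,255))
b=blob(m,(150,130,260,330));print("hull",cv2.approxPolyDP(cv2.convexHull(b),2.5,True).reshape(-1,2).tolist())
for th in(1.6,1.7,1.75,1.8,1.85,1.92): print(th,np.vstack([proj("side",[W(.062-.122*np.cos(th)-o*np.sin(th),.0535+.122*np.sin(th)-o*np.cos(th))+k*V for k in(-.058,.058)]).ravel() for o in(.003,-.003)]).tolist())
cv2.imwrite("pics/v.png",cv2.resize(im[130:300,170:340][:,:,::-1],None,fx=3.4,fy=3.4,interpolation=cv2.INTER_CUBIC))
E
```

```text
hull [[195, 169], [233, 231], [238, 275], [197, 213]]
1.6 [[223.3731897481055, 158.02879632543386, 229.64665984666897, 203.3458553598297], [219.08906298821984, 158.6327887899851, 224.86040574835252, 204.06407913123635]]
1.7 [[214.69357301449386, 159.45067810977048, 219.94745168079072, 205.01162759666494], [210.48716523427123, 160.42692251632258, 215.24399665577772, 206.12409026615546]]
1.75 [[210.4166577452338, 160.44493901900557, 215.165144162418, 206.14449338946375], [206.26932481819563, 161.6033503666701, 210.52626736620851, 207.4494316231799]]
1.8 [[206.19992624751484, 161.62441199728877, 210.44863315181215, 207.4730493202464], [202.12489311956296, 162.96140261504922, 205.88950574048238, 208.96632143192812]]
1.85 [[202.05682446497835, 162.98544295981984, 205.81334333821067, 208.99307735199346], [198.06704161174343, 164.49673418222204, 201.34882163271476, 210.66978215731632]]
1.92 [[196.40518391273343, 165.18747878482466, 199.48907211242079, 211.43314600196737], [192.5558473675246, 166.9343344152466, 195.18118962416736, 213.35703392189504]]
```

View pics/v.png

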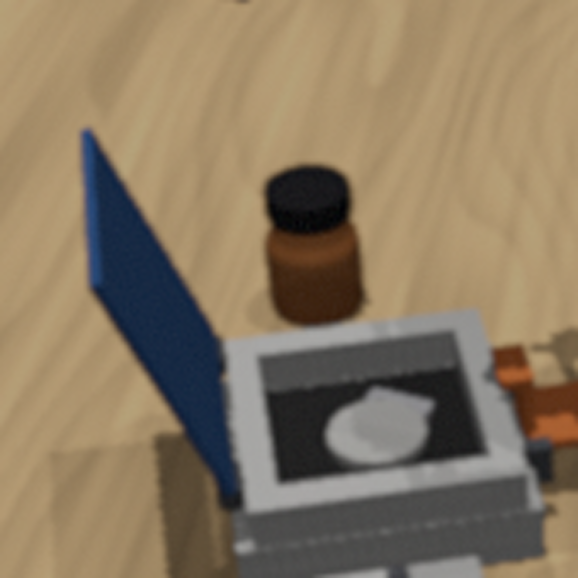

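The lid's free corners sit at (195,169) and (197,213), about 1.88–1.9 rad. The shell is in the cradle and the hand is clear.

```bash
python3 -c "
from rig import robot
print(robot.sign_off())"
```

```text
the job is handed in; nothing more can be done
None
```

I pressed the tab and pushed the lid back to about 1.9 rad, where it stayed. The tab sprang back, the shell still lies in the cradle, and the seal ring, die and jar look undisturbed; the job was handed in after about 19 s of robot time, and no verdict was returned.

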